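# Set the bush plate on a knife maker's drill jig

## Task

Get the drill jig ready for drilling the knife handle scale that lies in it. First turn the cam-stop dial at the jig's end back (counter-clockwise) to its zero stop; then take the long bush plate with the bar handle from the wooden block, slide it along the jig under the two keepers until its blind socket drops over the locating pin, and press it right down flat on the rest rails against the spring nest. Finish holding the plate pressed down like that, and leave the other things on the bench where they are.

Things in the scene. Friction and masses are not known exactly. Their poses are not given: they have to be found in the camera images.
- jig: Drill jig, screwed to the bench: dark steel base 250 x 110 x 18 mm. Origin: on the bench under the middle of the plate's place; +x: the way the plate slides in, to pin and dial; z up; base spans x -115 to +135 mm. Two steel rest rails (y +-20 to 30 mm, x +-75 mm, tops 28 mm above the bench) carry the plate when fully down.
- jig_pin (a point): Centre of the top of the fixed upright locating pin: 14 mm diameter, top chamfered 2.5 mm, at jig x 50, y 0. Its top is 35 mm above the bench, 7 mm above the rails: while it slides in, the plate's underside must be 35 to 39 mm above the bench (on the pin's top or just above it, below the keepers). The plate hides the pin then.
- jig_seat (a point): Point at rail-top height (28 mm) in the middle of the plate's place on the jig, axes as the jig's: the plate's origin comes here, within about 1 mm, when the plate is fully home.
- jig_keeper (a point): Point midway between the two dark keepers (jig x 58 to 74 mm, reaching in to y +-25 mm), at the height of their undersides, 51 mm above the bench; tops at 57 mm. They bar the plate's nose from above. Guide cheeks below them (x 54 to 76 mm) leave 67 mm for the 64 mm plate; flared lead-ins at x 34 to 54 mm open to 84 mm, tops 42 mm above the bench.
- nest_top (a point): Middle of the top of the sprung nest between the rails: brass tray 82 x 32 mm with a dark wooden handle scale on it. The top stands 4 mm above the rails; pressing it down to rail level takes 10.5 N to start and 16 N at the end (the plate's weight gives 3 to 4.5 N of that). A plate dropped on the pin floats on it, 4 mm up.
- dial (a joint): Turn of the cam stop's dial, rad; 0 at the zero stop, grows clockwise seen from above, starts at 0.9 to 1.45, at most 2. Friction 0.15 N m; stays where left. An eccentric disc under it (30 to 46 mm above the bench) is the plate's end stop: at 0 the nose comes to jig x 75.5 mm, socket over pin; at q it stands 12 x (1 - cos q) mm nearer, short of the pin.
- dial_grip (a point): Middle of the black bar grip on the dial, on its upright axis (jig x 87.5, y 0), 70.5 mm above the bench. The bar is 40 mm long (along the point's x, which is jig +x at dial 0), 14 mm wide, 21 mm high (60 to 81 mm above the bench), a white line on top at its +x end. Below it the round aluminium dial, 48 mm wide, top at 58 mm.
- plate: Long bush plate, loose: aluminium 150 (x) x 64 (y) x 12 mm, 0.3 to 0.45 kg, flat on the wooden block, black bar handle across its middle. Origin: centre of its underside; +x to its nose, the end with the socket; z up. Two steel drill bushes stand 2 mm above its top. To be fitted with its x along the jig's x.
- plate_grip (a point): Middle of the plate's bar handle, 35 mm above the plate's underside. The grip is 16 mm thick along plate x, 52 mm long along plate y, 22 to 48 mm above the underside, on a 12 mm thick stem.
- plate_socket (a point): Mouth of the plate's blind round socket in its underside, 18 mm diameter, 9 mm deep, at plate x 50, y 0 mm. Not seen from above: two small dark screw heads mark the plate's other end.
- block: Timber block 170 x 250 x 45 mm on which the plate lies at the start; fixed. Origin: centre of its underside.
- short_plate: Bystander: a shorter aluminium plate 90 x 64 x 12 mm with a round black knob, for another jig. Origin at the centre of its underside. Leave it.
- file: Bystander: flat file with a wooden handle, 240 mm long, lying. Leave it.
- knife: Bystander: closed pocket knife, 94 x 21 x 14 mm. Leave it.
- screwdriver: Bystander: screwdriver, lying. Leave it.
- oil: Bystander: grey oil bottle, 48 mm wide, 110 mm high. Leave it.
- tin: Bystander: steel tin, 64 mm wide, 70 mm high. Leave it.
Mind the look-alikes: they are no part of the job. Leave any green or red look-alike of the plate alone.

How it is judged:
On the way, in this order (a step that is already met when the one before it is completed fails the run):
1. the dial is back at its zero stop, the plate still lying on the block (value of joint dial below 0.1 rad and distance of plate from where it was at the start of the episode below 0.03 m), for 0.2 s.
2. the plate has dropped over the pin and is pressed flat onto the rest rails (horizontal distance between plate_socket and jig_pin below 0.0035 m and angle between the x axis of plate and the x axis of jig, either way round below 0.08 rad and angle between plate's own z axis and vertical below 0.06 rad and z of plate in the frame of jig_seat below 0.0018 m), for 0.2 s.
At the end, for the whole second after the job is handed in: Dial at its zero stop (0.1 rad); the plate's socket over the pin (3.5 mm), the plate square to the jig (0.08 rad), level (0.06 rad), at rest and pressed down on the rest rails (origin under 1.8 mm above them; unpressed it floats 4 mm up), the fingers on it with over 3 N (all of step 2 and value of joint dial below 0.1 rad and contact force between the fingers and plate above 3 N and linear speed of plate below 0.02 m/s); the arm keeps its last pose, push and grip.
It fails at once if another thing on the bench is knocked away (more than 30 mm) (distance of any of short_plate, file, knife, screwdriver, oil, tin from where it was at the start of the episode above 0.03 m).
It also fails if it takes over 51 s, if anything falls off the work surface, if the arm or the gripper's body presses on something with over 40 N, if the wrist force passes 120 N, or if a joint passes its speed limit or range.

## Robot

A 6-joint arm with a two-finger parallel gripper is mounted at the origin on the work surface. World frame = base frame: x ahead of the robot, y to its left, z up, the work surface at z = 0. Lengths are in m, angles in rad, forces in N, time in s.
With the tool pointing down it reaches from about 0.325 to 0.75 m from the base axis. Payload 7.6 kg.
Tool frame: the origin (TCP) lies between the finger pads; the fingertips stand 25 mm ahead of it and the grasp point (between the pads) lies 6 mm ahead of it; z points along the fingers, y is the line along which they close (so a half turn about z gives the same grasp; the last joint's range is limited). The gripper opens to 85 mm and grips with 20 to 120 N. Pads are 22 mm wide; open, the fingers measure 114 mm over their backs; the gripper's body (76 mm by 85 mm) begins 54 mm behind the grasp point. The pads swing forward as they close: fully open they stand 13 mm farther back than shut.
Start: joints at [-1.395, 0.052, 1.401, -0, 1.689, -0.07], TCP at [0.128, -0.509, 0.232] pointing down, gripper open.
Joint ranges: [-2.9, 2.9], [-0.91, 2.17], [0.12, 2.37], [-1.06, 4.2], [0.26, 2.73], [-2.93, 2.93]. Speed limits (rad/s): [2.57, 2.57, 3.01, 3.14, 3.14, 3.14].

## Interface

Orientations are given as [roll, pitch, yaw] about the fixed x, y, z axes, in that order (R = Rz(yaw) Ry(pitch) Rx(roll)).
In Python, from rig import state, imaging, env gives the robot as it stands.
- The arm moves only by the shell command python3 -m pendant 'ROWS' [OPENING] [FORCE]. ROWS is a JSON object whose one key "motion" holds a list that holds one entry, the list of rows, each a list of 6 numbers: the shift along the tool's x, y, z in units of 30 mm (1.0 is 30 mm), then the turn, a rotation vector about the tool's x, y, z in units of 8 degrees (1.0 is 8 degrees). A call has 1 to 12 rows; each row shifts and turns the commanded pose from where the row before left it, along the tool's axes as they then stand; what a row does not reach is not made up. A row lasts 1/10 s, in which the tool goes at most 50 mm and 8.59 degrees, less where a joint would pass 70% of its speed; a pose out of reach is approached as far as the arm can. A call is refused whole if a number of a shift passes 1 or a number of a turn 1, either way. A call with a gripper value outside its range is refused whole. OPENING is the closure, from 0 (fully open) to 1 (shut), set as the call begins (- or left out, the last holds). The fingers move at their own pace and stop on an object; FORCE is the grip in N (left out, the last holds). Time passes only in rows, so rows that do not move let the fingers close. It gives the time, the measured TCP pose, the force, the opening and the grip force at its end, in the units of the state.
- state(): the state, without advancing time (a new reading comes with each control period).
- imaging.snapshot(name): name is "scene" or "top"; returns a dict with "img" (420x560x3 uint8, red, green, blue), "camera_matrix" (3x3 intrinsics, pixels), "pose" (4x4, takes a point from camera to world coordinates). Camera axes: x right, y down, z forward; pixel columns grow to the right and rows downward; lengths in m; the calibration is good to about 2 mm. A picture is of the moment at which its call begins. There is no depth.
- env.close_job(): hands the job in; it is judged then, once.
The state is a dict: "t": time; "joints": joint angles; "qd": joint speeds; "effort": joint torques, N m; "eef_pos": TCP position; "tcp_rot": TCP orientation; "contact_force": force on the tool from outside, world axes, zero at the start; "torque": the same for the moment, N m; "finger_gap": finger opening in m; "gripper_force": force on a finger pad.
Only numpy, scipy, OpenCV 4.12 (cv2) and the standard library are available. Lean on these libraries where they do the work, as an engineer would, in place of code of your own. Each camera call takes 0.05 s, during which the arm holds its last target. There are 200 camera calls.

## Working session

There is one attempt and no reset: what is moved stays moved. The work goes in short steps, Python scripts to look and compute and a shell command to move; the robot and the scene stay as the last step left them, time stands still between calls to the robot, and variables do not carry over. Pictures are saved under pics/ and viewed, at most 10 in all, crops included, and the job is handed in when it is done.

```bash
ls; mkdir -p pics; python3 - <<'E'
from rig import state, imaging
import cv2,numpy as np
print(state())
for n in("scene","top"):
    s=imaging.snapshot(n); cv2.imwrite(f"pics/{n}0.png",s["img"][:,:,::-1]); np.savez(f"pics/{n}0.npz",**s)
    print(s["camera_matrix"],s["pose"])
E
```

```text
pics
{'t': 0.0, 'joints': array([-1.39532474e+00,  5.28231292e-02,  1.40173490e+00,  3.19575053e-05,
        1.68860143e+00, -7.03259550e-02]), 'qd': array([-0.00109353, -0.00137693, -0.00082245, -0.00157336,  0.00020075,
        0.00086762]), 'effort': array([ 3.30323219e-04, -3.81663573e+01, -3.60194528e+01, -5.23367930e-05,
        6.08591392e-03,  1.60388720e-05]), 'eef_pos': array([ 0.127713  , -0.50891757,  0.23137443]), 'tcp_rot': array([-3.14003195e+00, -1.41759849e-04,  2.45801162e-01]), 'contact_force': array([-0.094819  , -0.23975516, -0.35331423]), 'torque': array([ 0.0244772 ,  0.06145256, -0.04950518]), 'gripper_force': 0.0, 'finger_gap': 0.08560645345984394}
[[424.87572971   0.         280.95033617]
 [  0.         424.87572971 210.64900931]
 [  0.           0.           1.        ]] [[ 0.06853712  0.70190696 -0.70896352  1.46538824]
 [ 0.99763027 -0.04391514  0.05296515 -0.09184267]
 [ 0.00604237 -0.71091355 -0.70325345  0.99440554]
 [ 0.          0.          0.          1.        ]]
[[462.90617942   0.         283.92246491]
 [  0.         462.90617942 209.44451257]
 [  0.           0.           1.        ]] [[ 0.05479719 -0.97462905  0.21701495  0.30765842]
 [-0.99849057 -0.05267709  0.01554663 -0.0528152 ]
 [-0.00372048 -0.2175393  -0.97604447  1.15844308]
 [ 0.          0.          0.          1.        ]]
```

View pics/scene0.png

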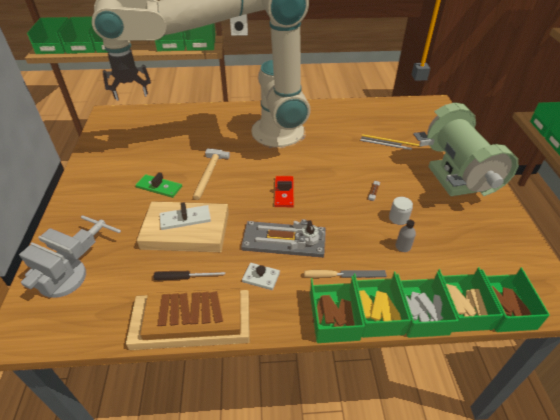

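View pics/top0.png

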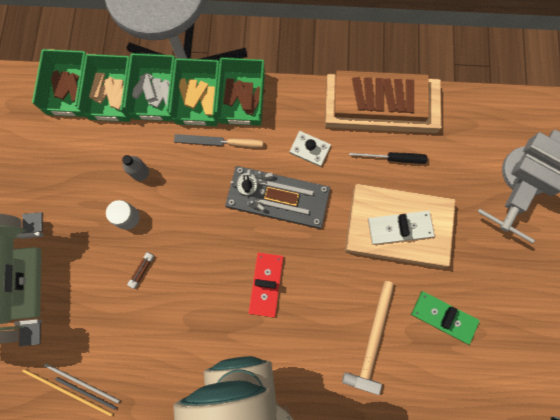

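The scene view shows the jig near (285,238) with its dial at the right (310,230), and the plate on the block near (185,216). In the top view they are at (278,195), (247,184) and (402,227). I'll enlarge these areas next.

```bash
python3 - <<'E'
import cv2,numpy as np
t=cv2.imread("pics/top0.png");s=cv2.imread("pics/scene0.png")
def c(i,x,y,w,h,W,H): return cv2.resize(i[y:y+h,x:x+w],(W,H),interpolation=cv2.INTER_CUBIC)
a=np.hstack([c(t,220,160,120,72,500,300),c(t,360,200,84,84,300,300)])
b=np.hstack([c(s,235,210,100,60,500,300),c(s,145,195,84,84,300,300)])
cv2.imwrite("pics/z0.png",np.vstack([a,b]))
E
```

```text
(no output)
```

View pics/z0.png

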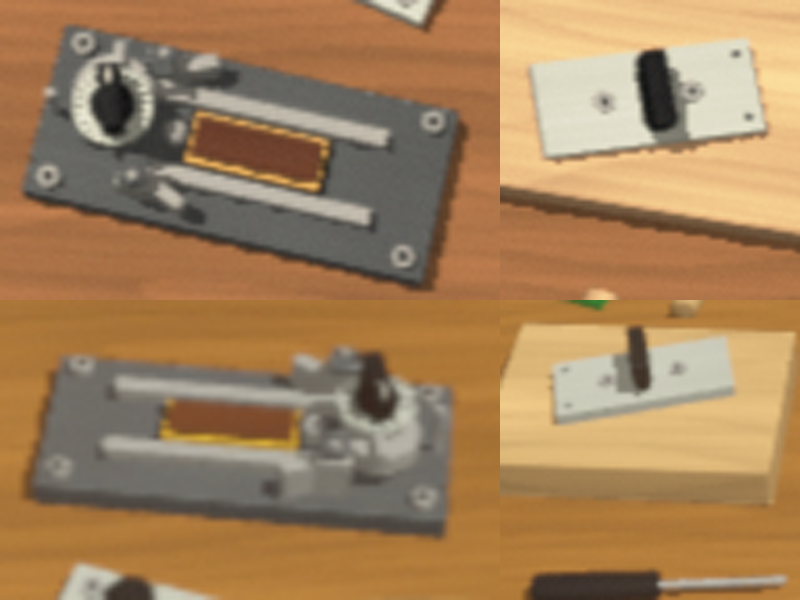

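Zoomed in, the plate's screw heads are at its image-right end in the top view, so its nose points the same way as the jig's +x (image left). The dial's white line points up in the image, so q is about 1.3. Four base screws and the brass nest are clear in both views, so I'll triangulate from those.

```bash
cat >h.py <<'E'
import numpy as np,cv2
def load(n): 
    d=np.load(f"pics/{n}.npz"); return d["img"],d["camera_matrix"],d["pose"]
def ray(v,p):
    K,T=v[1],v[2]; d=T[:3,:3]@np.linalg.solve(K,[p[0],p[1],1.]); return T[:3,3],d/np.linalg.norm(d)
def plane(v,p,z): o,d=ray(v,p); return o+d*(z-o[2])/d[2]
def tri(va,pa,vb,pb):
    A=np.zeros((3,3));b=np.zeros(3);L=[ray(va,pa),ray(vb,pb)]
    for o,d in L: M=np.eye(3)-np.outer(d,d);A+=M;b+=M@o
    X=np.linalg.solve(A,b); return X,max(np.linalg.norm((np.eye(3)-np.outer(d,d))@(X-o)) for o,d in L)
def blob(v,x,y,r,f):
    x0,y0=int(round(x))-r,int(round(y))-r
    m=f(v[0][y0:y0+2*r+1,x0:x0+2*r+1].astype(float))
    ys,xs=np.mgrid[:m.shape[0],:m.shape[1]]; return np.array([(m*xs).sum()/m.sum()+x0,(m*ys).sum()/m.sum()+y0])
def big(mask):
    c,_=cv2.findContours(mask.astype(np.uint8),0,1); return max(c,key=cv2.contourArea)
def roi(v,b,f):
    x,y,w,h=b; m=np.zeros(v[0].shape[:2],bool); m[y:y+h,x:x+w]=f(v[0][y:y+h,x:x+w].astype(int)); return m
E
python3 - <<'E'
from h import *
np.set_printoptions(precision=4,suppress=True)
T,S=load("top0"),load("scene0")
br=lambda p:np.clip(p.mean(2)-np.median(p.mean(2))-15,0,None)
tp=[(83,42),(433,121),(402,256),(47,176)]; sp=[(425,197),(57,165),(82,64),(432,95)]
W=[]
for a,b in zip(tp,sp):
    pa=blob(T,220+a[0]/4.1667,160+a[1]/4.1667,4,br); pb=blob(S,235+b[0]/5,210+b[1]/5,3,br)
    X,e=tri(T,pa,S,pb); W.append(plane(T,pa,.019)); print("screw",X,e,W[-1],plane(S,pb,.019))
W=np.array(W); print("sides",[np.linalg.norm(W[i]-W[(i+1)%4]) for i in range(4)])
u=W[0]+W[3]-W[1]-W[2]; u/=np.linalg.norm(u); c=W.mean(0); 
print("jig yaw",np.arctan2(u[1],u[0]),"origin",c-.01*u)
gold=lambda p:(p[...,0]-p[...,2]>70)&(p[...,0]>150)
wood=lambda p:(p[...,0]-p[...,2]>25)
for v,b,n in((T,(258,182,45,30),"T"),(S,(265,228,32,20),"S")):
    r=cv2.minAreaRect(big(roi(v,b,wood))); P=[plane(v,p,.030) for p in cv2.boxPoints(r)]; print("nest",n,r,np.mean(P,0),np.linalg.norm(P[0]-P[1]),np.linalg.norm(P[1]-P[2]))
white=lambda p:(p.min(2)>135)&(p.max(2)-p.min(2)<50)
C={}
for v,b,n in((T,(362,205,78,45),"T"),(S,(152,198,65,36),"S")):
    k=cv2.morphologyEx(roi(v,b,white).astype(np.uint8),cv2.MORPH_CLOSE,np.ones((3,3)))
    h=cv2.convexHull(big(k)); r=cv2.minAreaRect(h)
    q=cv2.approxPolyDP(h,3,True)[:,0]; print("plate",n,r,q.tolist())
    P=np.array([plane(v,p,.057) for p in cv2.boxPoints(r)]); print(P.mean(0),np.linalg.norm(P[0]-P[1]),np.linalg.norm(P[1]-P[2]), P.tolist())
dark=lambda p:p.max(2)<60
for v,b,n in((T,(395,212,18,30),"T"),(S,(178,200,12,25),"S"),(T,(236,172,22,24),"T"),(S,(302,215,20,30),"S")):
    k=big(roi(v,b,dark)); r=cv2.minAreaRect(k); print("bar",n,r,cv2.boundingRect(k))
E
```

```text
screw [0.6559 0.0842 0.0219] 0.001700914894673411 [0.6566 0.0829 0.019 ] [0.6534 0.0865 0.019 ]
screw [ 0.6196 -0.1305  0.025 ] 0.0008375304051712059 [ 0.6212 -0.1318  0.019 ] [ 0.6144 -0.1299  0.019 ]
screw [ 0.5346 -0.1164  0.0243] 4.430748033372987e-05 [ 0.5357 -0.1168  0.019 ] [ 0.5295 -0.1165  0.019 ]
screw [0.575  0.1008 0.0166] 0.00023958715333555889 [0.5745 0.1008 0.019 ] [0.5772 0.1001 0.019 ]
sides [np.float64(0.2175381934372278), np.float64(0.08683666310192739), np.float64(0.22098858788353498), np.float64(0.08401075344561047)]
jig yaw 1.4008203079583794 origin [ 0.5953 -0.0261  0.019 ]
nest T ((281.32354736328125, 195.79412841796875), (34.16655349731445, 14.208946228027344), 12.528807640075684) [ 0.5934 -0.0263  0.03  ] 0.03685093701117327 0.08636172115516946
nest S ((280.67938232421875, 234.66763305664062), (29.067975997924805, 9.510367393493652), 4.398705005645752) [ 0.5969 -0.0273  0.03  ] 0.03915837031294135 0.08988064790303502
plate T ((385.4099426269531, 228.86997985839844), (26.4457950592041, 31.961225509643555), 81.8698959350586) [[398, 215], [403, 239], [372, 243]
[... 570 characters left out ...]
2188542978218, -0.40452864590363197, 0.05700000000000005], [0.4783895860129024, -0.2520777557602908, 0.05700000000000016], [0.5522500870596824, -0.239755640199748, 0.05700000000000005], [0.5775712627820119, -0.3867288745800699, 0.05700000000000005]]
bar T ((403.2500305175781, 225.24998474121094), (21.376659393310547, 7.8446455001831055), 78.69007110595703) (399, 215, 10, 22)Traceback (most recent call last):
  File "<stdin>", line 26, in <module>
  File "h.py", line 16, in big
    c,_=cv2.findContours(mask.astype(np.uint8),0,1); return max(c,key=cv2.contourArea)
                                                            ~~~^^^^^^^^^^^^^^^^^^^^^^^
ValueError: max() iterable argument is empty
```

```bash
python3 - <<'E'
from h import *
np.set_printoptions(precision=4,suppress=True)
T,S=load("top0"),load("scene0")
white=lambda p:(p.min(2)>135)&(p.max(2)-p.min(2)<50)
k=roi(T,(362,205,78,45),white); k=cv2.morphologyEx(k.astype(np.uint8),cv2.MORPH_CLOSE,np.ones((11,15)))
h=big(k); r=cv2.minAreaRect(h); B=cv2.boxPoints(r)
P=np.array([plane(T,p,.057) for p in B]); print("plate T",r,B.tolist());print(P,P.mean(0),[np.linalg.norm(P[i]-P[i+1]) for i in(0,1)])
u=P[:2].mean(0)-P[2:].mean(0); print(np.arctan2(u[1],u[0]))
e=P[1:3].mean(0)-P[[0,3]].mean(0); print(np.arctan2(e[1],e[0]))
dark=lambda p:p.max(2)<75
for v,b,n in((T,(393,208,22,36),"T"),(S,(178,200,12,25),"S"),(T,(234,168,26,30),"T"),(S,(300,212,24,30),"S")):
    k=big(roi(v,b,dark)); r=cv2.minAreaRect(k); print("bar",n,r,cv2.boundingRect(k))
# small dark features on the plate: bushes/screws, local centroid of darkness
z=lambda p:np.clip(np.median(p.mean(2))-p.mean(2)-12,0,None)
F={'bushN':((604,101),(677,368)),'bushT':((692,92),(605,380)),'scrA':((736,54),(568,405)),'scrB':((748,117),(567,377))}
for n,(a,b) in F.items():
    r=3 if 'b' in n else 2
    pa=blob(T,360+(a[0]-500)/3.571,200+a[1]/3.571,r,z); pb=blob(S,145+(b[0]-500)/3.571,195+(b[1]-300)/3.571,2,z)
    print(n,pa,pb,*tri(T,pa,S,pb),plane(T,pa,.058),plane(S,pb,.058))
E
```

```text
plate T ((400.9308166503906, 226.9461669921875), (26.171329498291016, 63.629817962646484), 82.87498474121094) [[367.7384948730469, 217.90769958496094], [430.8769836425781, 210.01539611816406], [434.1231384277344, 235.98463439941406], [370.9846496582031, 243.87693786621094]]
[[ 0.5425 -0.2395  0.057 ]
 [ 0.5704 -0.3925  0.057 ]
 [ 0.5068 -0.3994  0.057 ]
 [ 0.4794 -0.2482  0.057 ]] [ 0.5248 -0.3199  0.057 ] [np.float64(0.1555834494594584), np.float64(0.06403955288473455)]
0.12265114698447321
-1.391063628437147
bar T ((403.427978515625, 225.10398864746094), (22.002910614013672, 8.497058868408203), 79.69515228271484) (399, 214, 11, 23)
bar S ((183.5, 211.5), (15.0, 3.0), 90.0) (182, 204, 4, 16)
bar T ((246.9000244140625, 184.30001831054688), (14.758047103881836, 9.391485214233398), 63.43495178222656) (242, 176, 10, 17)
bar S ((308.6499938964844, 227.45001220703125), (12.016654968261719, 6.640782833099365), 71.56504821777344) (306, 221, 8, 13)
bushN [388.9312 228.0667] [194.1405 213.9673] [ 0.5199 -0.2908  0.0587] 0.0002706427364633692 [ 0.5201 -0.2907  0.058 ] [ 0.5192 -0.2913  0.058 ]
bushT [412.3295 226.4245] [174.6154 217.0804] [ 0.5276 -0.3491  0.0562] 0.0015165256931325049 [ 0.5271 -0.347   0.058 ] [ 0.529  -0.3502  0.058 ]
scrA [425.6356 214.5771] [163.7143 224.1143] [ 0.558  -0.3793  0.0589] 0.00019189819811355017 [ 0.5582 -0.3794  0.058 ] [ 0.5571 -0.3798  0.058 ]
scrB [429.1742 232.2917] [162.6 215. ] [ 0.5154 -0.3885  0.0557] 0.0003884166586908951 [ 0.515  -0.3874  0.058 ] [ 0.5176 -0.3882  0.058 ]
```

```bash
python3 - <<'E'
from h import *
np.set_printoptions(precision=4,suppress=True)
T,S=load("top0"),load("scene0")
c=lambda v,x,y:cv2.resize(v[0][y:y+32,x:x+32],(400,400),interpolation=cv2.INTER_CUBIC)
cv2.imwrite("pics/d0.png",np.hstack([c(T,231,168),c(S,293,212)])[:,:,::-1])
print("dial",tri(T,(246.9,184.3),S,(308.65,227.45)),plane(T,(246.9,184.3),.075))
# expected pixel positions
def pj(v,X): p=np.linalg.inv(v[2])@[*X,1]; p=v[1]@p[:3]; return p[:2]/p[2]
print(pj(T,(.610,.060,.081)),pj(S,(.610,.060,.081)))
print("bar",plane(T,(403.4,225.1),.078),pj(S,(*plane(T,(403.4,225.1),.078)[:2],.093)))
E
```

```text
dial (array([0.6079, 0.0569, 0.0683]), np.float64(0.0014156153379225945)) [0.6062 0.0576 0.075 ]
[245.8355 182.0476] [310.475  224.9422]
bar [ 0.5252 -0.3206  0.078 ] [182.6513 207.6618]
```

View pics/d0.png

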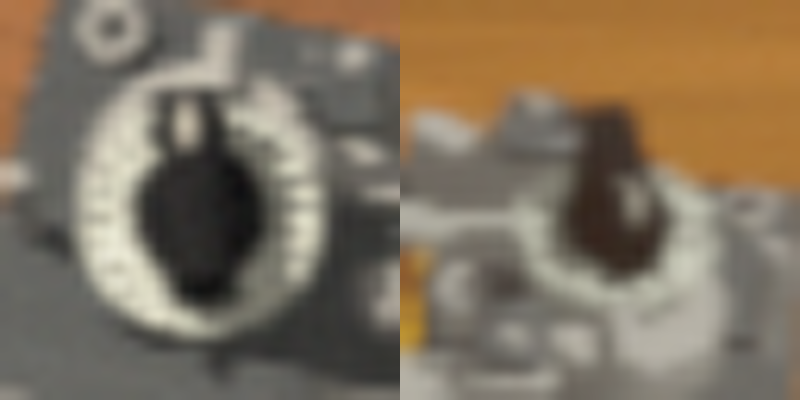

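The crop shows the grip bar running from (185,95), the white-line end, to (203,300). That gives bar yaw ≈ 0.14 and q ≈ 1.26. The dial axis is at about (0.610, 0.059), where both the jig frame and the direct view put it. Moving over the dial.

```bash
cat >go.py <<'E'
# python3 go.py x y z yaw : shift needed in tool axes (units) and turn about tool z (units)
import sys,numpy as np
from scipy.spatial.transform import Rotation as R
from rig import state
s=state(); A=R.from_euler("xyz",s["tcp_rot"]); t=list(map(float,sys.argv[1:]))
B=R.from_euler("xyz",[np.pi,0,t[3]])
print("t",round(s["t"],2),"pos",s["eef_pos"].round(4),"rot",s["tcp_rot"].round(4),"F",s["contact_force"].round(1),"gap",round(s["finger_gap"],4))
print("shift",(A.inv().apply(np.array(t[:3])-s["eef_pos"])/.03).round(2),"shift after turn",(B.inv().apply(np.array(t[:3])-s["eef_pos"])/.03).round(2),"turn",((A.inv()*B).as_rotvec()/np.radians(8)).round(2))
E
python3 -m pendant '{"motion":[[[0.5,-0.35,0,0,0,0.4],[0.9,-0.65,0,0,0,0.35],[0.92,-0.66,0,0,0,0],[0.92,-0.66,0,0,0,0],[0.92,-0.66,0,0,0,0],[0.92,-0.66,0,0,0,0],[0.92,-0.66,0,0,0,0],[0.92,-0.66,0,0,0,0],[0.92,-0.66,0,0,0,0],[0.92,-0.66,0,0,0,0],[0.92,-0.66,0,0,0,0],[0.92,-0.66,0,0,0,0]]]}' 0 60; python3 go.py 0.610 0.059 0.15 0.14
```

```text
t: 1.3
eef_pos: [0.4087, -0.2351, 0.2318]
tcp_rot: [-3.141, 0.0, 0.141]
contact_force: [-0.5, -0.7, -0.3]
finger_gap: 0.0857
gripper_force: 0.0
t 1.3 pos [ 0.4087 -0.2351  0.2318] rot [-3.1413e+00  5.0000e-04  1.4110e-01] F [-0.5 -0.7 -0.3] gap 0.0857
shift [ 8.02 -8.76  2.73] shift after turn [ 8.01 -8.77  2.73] turn [-0.    0.    0.01]
```

```bash
python3 -m pendant '{"motion":[[[0.8,-0.88,0,0,0,0],[0.8,-0.88,0,0,0,0],[0.8,-0.88,0,0,0,0],[0.8,-0.88,0,0,0,0],[0.8,-0.88,0.2,0,0,0],[0.8,-0.88,0.4,0,0,0],[0.8,-0.88,0.6,0,0,0],[0.8,-0.88,0.6,0,0,0],[0.8,-0.88,0.6,0,0,0],[0.4,-0.44,0.3,0,0,0],[0,0,0,0,0,0],[0,0,0,0,0,0]]]}' ; python3 go.py 0.610 0.059 0.087 0.14
```

```text
t: 2.5
eef_pos: [0.5982, 0.0438, 0.1508]
tcp_rot: [3.141, 0.001, 0.141]
contact_force: [0.5, -0.2, -0.2]
finger_gap: 0.0852
gripper_force: 0.0
t 2.5 pos [0.5982 0.0438 0.1508] rot [3.1413e+00 1.2000e-03 1.4140e-01] F [ 0.5 -0.2 -0.2] gap 0.0852
shift [ 0.46 -0.45  2.13] shift after turn [ 0.46 -0.45  2.13] turn [0.   0.01 0.01]
```

```bash
python3 -m pendant '{"motion":[[[0.46,-0.45,0.3,0,0,0],[0,0,0.6,0,0,0],[0,0,0.6,0,0,0],[0,0,0.4,0,0,0],[0,0,0.2,0,0,0],[0,0,0,0,0,0]]]}' ; python3 -m pendant '{"motion":[[[0,0,0,0,0,0],[0,0,0,0,0,0],[0,0,0,0,0,0],[0,0,0,0,0,0],[0,0,0,0,0,0],[0,0,0,0,0,0],[0,0,0,0,0,0],[0,0,0,0,0,0]]]}' 1 30; python3 go.py 0.610 0.059 0.087 0.14; python3 -c "
from rig import state;s=state();print(s['torque'],s['joints'])"
```

```text
t: 3.1
eef_pos: [0.6099, 0.0588, 0.0879]
tcp_rot: [3.142, 0.001, 0.14]
contact_force: [-0.6, -0.3, 0.8]
finger_gap: 0.0856
gripper_force: 0.0
t: 3.9
eef_pos: [0.6102, 0.0594, 0.0881]
tcp_rot: [3.142, 0.0, 0.141]
contact_force: [0.7, 0.8, -0.3]
finger_gap: -0.0002
gripper_force: 0.0
t 3.9 pos [0.6102 0.0594 0.0881] rot [3.1415e+00 1.0000e-04 1.4110e-01] F [ 0.7  0.8 -0.3] gap -0.0002
shift [-0.01  0.01  0.04] shift after turn [-0.01  0.01  0.04] turn [0.   0.   0.01]
[ 0.02905321  0.04676753 -0.01072109] [ 3.67757318e-02  3.84881523e-01  1.30800160e+00 -9.53403324e-05
  1.44877079e+00  1.46650193e+00]
```

```bash
python3 - <<'E'
from rig import imaging
import cv2,numpy as np
for n in("scene","top"):
    s=imaging.snapshot(n); np.savez(f"pics/{n}1.npz",**s)
    if n=="scene": a=s["img"][170:280,240:380]
    else: b=s["img"][130:240,200:340]
f=lambda i:cv2.resize(i,(560,440),interpolation=cv2.INTER_CUBIC)[:,80:480]
cv2.imwrite("pics/c1.png",np.hstack([f(a),f(b)])[:,:,::-1])
E
```

```text
(no output)
```

View pics/c1.png

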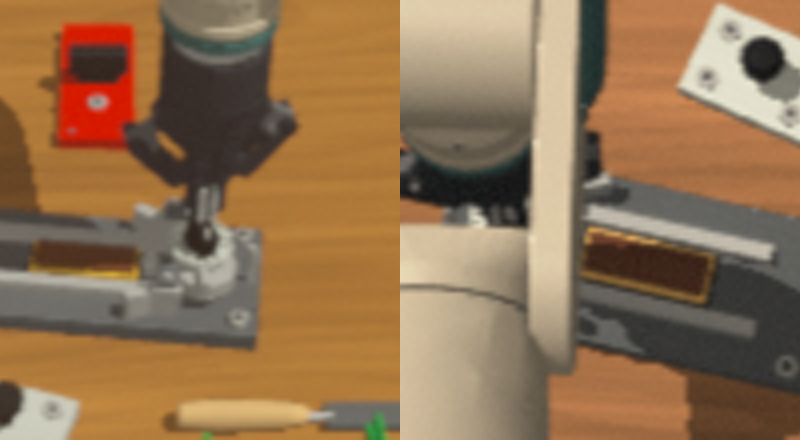

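```bash
python3 - <<'E'
from h import *
a,S=load("scene0"),load("scene1")
def pj(v,X): p=np.linalg.inv(v[2])@[*X,1]; p=v[1]@p[:3]; return (p[:2]/p[2]).round(1)
for z in(.06,.063,.081,.088,.113): print(z,pj(S,(.610,.059,z)))
print("bar ends",[pj(S,(.610+s*.02*.99,.059+s*.02*.14,z)) for s in(1,-1) for z in(.06,.081)])
c=lambda v:cv2.resize(v[0][205:245,291:331],(400,400),interpolation=cv2.INTER_CUBIC)
cv2.imwrite("pics/d1.png",np.hstack([c(a),c(S)])[:,:,::-1])
E
```

```text
0.06 [309.8 229.8]
0.063 [309.8 229.1]
0.081 [310.1 225. ]
0.088 [310.3 223.3]
0.113 [310.7 217.4]
bar ends [array([311.5, 234.6]), array([311.9, 229.8]), array([308.1, 225. ]), array([308.4, 220.2])]
```

View pics/d1.png

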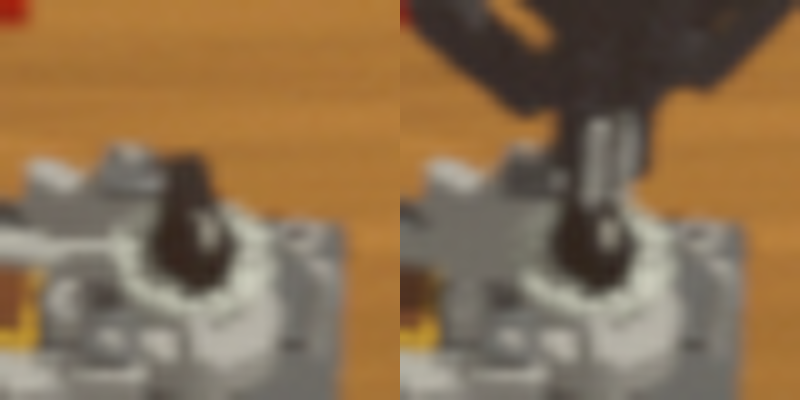

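The closed pads (strips at x 310–315) end at about y 225. They aren't beside the bar, whose near end is unchanged, so they look to have shut above it. I'll touch down gently while closed to find the true tip height.

```bash
for i in 1 2 3; do python3 -m pendant '{"motion":[[[0,0,0.05,0,0,0],[0,0,0,0,0,0]]]}' | egrep "eef|contact|gap"; done
```

```text
eef_pos: [0.6101, 0.0593, 0.0864]
contact_force: [1.2, -0.1, -0.0]
finger_gap: 0.0001
eef_pos: [0.6101, 0.0593, 0.0848]
contact_force: [-0.3, -0.0, -0.5]
finger_gap: -0.0005
eef_pos: [0.6101, 0.0594, 0.0834]
contact_force: [0.0, -0.2, -1.1]
finger_gap: -0.0003
```

```bash
for i in 1 2 3 4 5; do python3 -m pendant '{"motion":[[[0,0,0.05,0,0,0],[0,0,0,0,0,0]]]}' | egrep "eef|contact|gap" | tr '\n' ' '; echo; done; python3 - <<'E'
from rig import imaging
import cv2,numpy as np
s=imaging.snapshot("scene"); np.savez("pics/scene2.npz",**s)
cv2.imwrite("pics/d2.png",cv2.resize(s["img"][190:245,283:338],(550,550),interpolation=cv2.INTER_CUBIC)[:,:,::-1])
E
```

```text
eef_pos: [0.6103, 0.0594, 0.0821] contact_force: [0.7, 0.1, 0.4] finger_gap: 0.0002 
eef_pos: [0.6104, 0.0594, 0.082] contact_force: [-3.8, 0.6, 6.1] finger_gap: 0.0004 
eef_pos: [0.6106, 0.0593, 0.0819] contact_force: [-7.2, -0.7, 13.6] finger_gap: 0.0 
eef_pos: [0.6107, 0.0594, 0.0818] contact_force: [-12.3, -1.3, 20.6] finger_gap: 0.0 
eef_pos: [0.6108, 0.0594, 0.0817] contact_force: [-16.6, -0.6, 27.7] finger_gap: -0.0
```

View pics/d2.png

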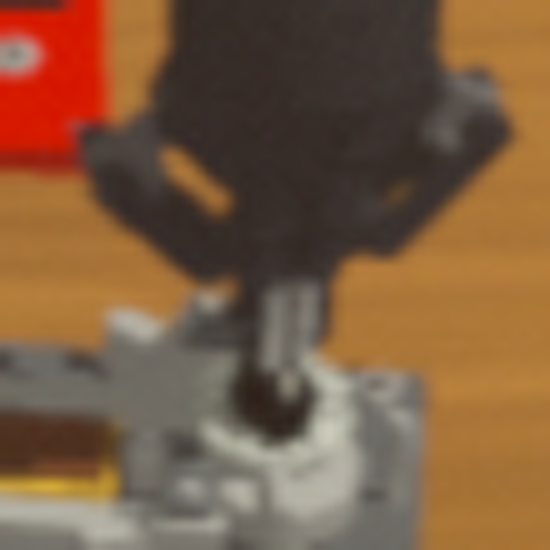

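Contact came at TCP z 0.082. That would fit either the tips on the bar's top or the tips on the dial, depending on tip length. I'll use the first pictures to check where the gripper really sits relative to the reported TCP.

```bash
python3 -m pendant '{"motion":[[[0,0,-0.6,0,0,0],[0,0,-0.8,0,0,0],[0,0,-0.8,0,0,0],[0,0,0,0,0,0]]]}' 0 | egrep "eef|gap"; python3 - <<'E'
from h import *
T,S=load("top0"),load("scene0")
def pj(v,X): p=np.linalg.inv(v[2])@[*X,1]; p=v[1]@p[:3]; return (p[:2]/p[2]).round(1)
ty=np.array([.2433,-.9699]); c=np.array([.1277,-.5089])
for z in(.206,.219,.231,.245):
  print(z,[ (pj(S,(*(c+s*ty*.043),z)),pj(T,(*(c+s*ty*.043),z))) for s in(1,-1)])
a=cv2.resize(S[0][60:110,95:165],(560,400),interpolation=cv2.INTER_CUBIC)
b=cv2.resize(load("scene2")[0][195:245,283:313],(240,400),interpolation=cv2.INTER_CUBIC)
cv2.imwrite("pics/g0.png",np.hstack([a,b])[:,:,::-1])
E
```

```text
eef_pos: [0.6121, 0.0594, 0.1466]
finger_gap: 0.058
0.206 [(array([121.1, 109.3]), array([540.9, 417.9])), (array([146.5, 105.4]), array([497.5, 427.1]))]
0.219 [(array([120.1, 106. ]), array([544.6, 419.4])), (array([145.7, 102.1]), array([500.6, 428.8]))]
0.231 [(array([119.2, 102.9]), array([548.1, 420.9])), (array([144.9,  99. ]), array([503.5, 430.3]))]
0.245 [(array([118.2,  99.2]), array([552.3, 422.6])), (array([144. ,  95.3]), array([507. , 432.2]))]
```

View pics/g0.png

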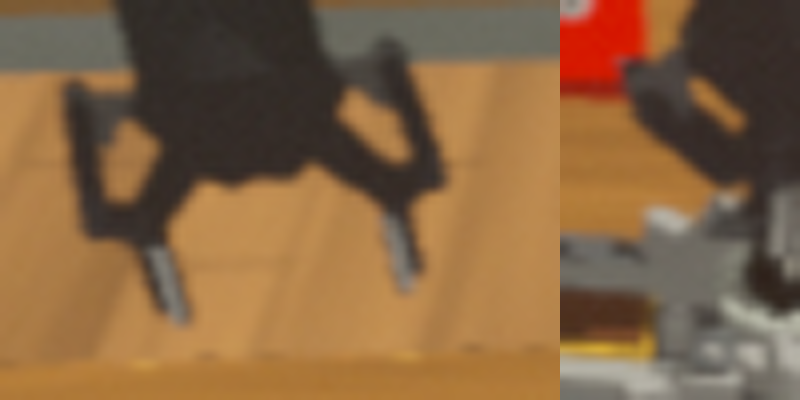

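The open tips triangulate to about 11 mm above the reported TCP. Shut, they are about 1 mm ahead of it, which matches the touch on the bar top at 0.081. So the fingertips reach about 24 mm less than stated, and I'll take TCP ≈ tip height when shut. Retrying the dial lower down.

```bash
python3 -m pendant '{"motion":[[[-0.06,0,0.5,0,0,0],[0,0,0.7,0,0,0],[0,0,0.7,0,0,0],[0,0,0.5,0,0,0],[0,0,0.35,0,0,0],[0,0,0,0,0,0]]]}' 0| egrep "eef|contact|gap"; python3 -m pendant '{"motion":[[[0,0,0,0,0,0],[0,0,0,0,0,0],[0,0,0,0,0,0],[0,0,0,0,0,0],[0,0,0,0,0,0],[0,0,0,0,0,0],[0,0,0,0,0,0]]]}' 1 30; python3 go.py 0.610 0.059 0.064 0.14
```

```text
eef_pos: [0.6071, 0.059, 0.0569]
contact_force: [-0.0, 0.5, 0.4]
finger_gap: 0.0859
t: 7.35
eef_pos: [0.6089, 0.0593, 0.0606]
tcp_rot: [-3.142, -0.001, 0.141]
contact_force: [-1.8, 2.1, 5.9]
finger_gap: 0.0251
gripper_force: 29.5
t 7.35 pos [0.6089 0.0593 0.0606] rot [-3.1416e+00 -1.4000e-03  1.4120e-01] F [-1.8  2.1  5.9] gap 0.0251
shift [ 0.04  0.01 -0.11] shift after turn [ 0.04  0.01 -0.11] turn [-0.   -0.01  0.01]
```

```bash
python3 -m pendant '{"motion":[[[0,0,0,0,0,0],[0,0,0,0,0,0],[0.04,0,-0.27,0,0,0],[0,0,0,0,0,0]]]}' 0| egrep "eef|contact|gap"; python3 -m pendant '{"motion":[[[0,0,0,0,0,0],[0,0,0,0,0,0],[0,0,0,0,0,0],[0,0,0,0,0,0],[0,0,0,0,0,0],[0,0,0,0,0,0],[0,0,0,0,0,0]]]}' 1 30; python3 go.py 0.610 0.059 0.064 0.14
```

```text
eef_pos: [0.6104, 0.0592, 0.0691]
contact_force: [-0.1, 0.3, 0.2]
finger_gap: 0.081
t: 8.45
eef_pos: [0.6096, 0.0594, 0.0678]
tcp_rot: [-3.141, 0.0, 0.141]
contact_force: [-0.5, 0.9, 1.1]
finger_gap: 0.0129
gripper_force: 32.2
t 8.45 pos [0.6096 0.0594 0.0678] rot [-3.1414e+00  1.0000e-04  1.4100e-01] F [-0.5  0.9  1.1] gap 0.0129
shift [0.01 0.02 0.13] shift after turn [0.01 0.02 0.13] turn [-0.    0.    0.01]
```

Gripped the bar, at a gap of 13 mm. Turning it counter-clockwise.

```bash
python3 -m pendant '{"motion":[[[0,0,0,0,0,-0.4],[0,0,0,0,0,-0.8],[0,0,0,0,0,-0.8],[0,0,0,0,0,-0.8],[0,0,0,0,0,-0.8],[0,0,0,0,0,-0.8],[0,0,0,0,0,-0.8],[0,0,0,0,0,-0.8],[0,0,0,0,0,-0.8],[0,0,0,0,0,-0.8],[0,0,0,0,0,-0.4]]]}' - 50; python3 -m pendant '{"motion":[[[0,0,0,0,0,-0.4],[0,0,0,0,0,-0.3],[0,0,0,0,0,-0.2],[0,0,0,0,0,0]]]}'; python3 -c "
from rig import state;s=state();print(s['torque'],s['joints'])"
```

```text
t: 9.55
eef_pos: [0.6097, 0.0593, 0.0679]
tcp_rot: [3.142, -0.0, 1.262]
contact_force: [-0.2, 0.3, 0.8]
finger_gap: 0.0125
gripper_force: 53.4
t: 9.95
eef_pos: [0.6097, 0.0593, 0.0679]
tcp_rot: [3.142, 0.0, 1.384]
contact_force: [-0.2, 1.4, 0.9]
finger_gap: 0.0125
gripper_force: 53.3
[0.09237531 0.07683286 0.0340677 ] [ 3.67056641e-02  4.03100802e-01  1.32720968e+00 -7.18079223e-05
  1.41120386e+00  2.23471420e-01]
```

```bash
for i in 1 2 3; do python3 -m pendant '{"motion":[[[0,0,0,0,0,-0.25],[0,0,0,0,0,0]]]}' | egrep rot; python3 -c "
from rig import state;s=state();print(s['torque'],s['gripper_force'])"; done
```

```text
tcp_rot: [3.142, -0.0, 1.418]
[ 0.14030352  0.13675256 -0.45909879] 53.681795597076416
tcp_rot: [3.142, -0.0, 1.451]
[ 0.25140594  0.12425766 -1.07940447] 60.51829316653311
tcp_rot: [3.142, -0.0, 1.486]
[ 0.27257935  0.18171169 -1.65750059] 71.74460342153907
```

The stop is reached at yaw ≈ 1.40, where torque rises. That also confirms the jig yaw. Relaxing the turn, releasing, and going to the plate.

```bash
python3 -m pendant '{"motion":[[[0,0,0,0,0,0.4],[0,0,0,0,0,0.15]]]}'|grep rot; python3 -m pendant '{"motion":[[[0,0,0,0,0,0],[0,0,0,0,0,0],[0,0,0,0,0,0],[0,0,0,0,0,0],[0,0,-0.5,0,0,0],[0,0,-0.8,0,0,0],[0,0,-0.8,0,0,0],[0,0,-0.8,0,0,0],[0,0,0,0,0,0]]]}' 0 60; python3 go.py 0.5245 -0.320 0.14 0.14
```

```text
tcp_rot: [3.141, 0.0, 1.409]
t: 11.65
eef_pos: [0.6117, 0.0594, 0.1606]
tcp_rot: [3.133, -0.002, 1.412]
contact_force: [-0.4, 0.0, -0.7]
finger_gap: 0.0854
gripper_force: 0.0
t 11.65 pos [0.6117 0.0594 0.1606] rot [ 3.1329e+00 -1.6000e-03  1.4119e+00] F [-0.4  0.  -0.7] gap 0.0854
shift [-12.95  -0.87   0.66] shift after turn [-4.64 12.12  0.69] turn [ 0.05 -0.05  9.11]
```

```bash
python3 -m pendant '{"motion":[[[-0.6,-0.05,0,0,0,0],[-1,-0.07,0,0,0,0],[-1,-0.07,0,0,0,0],[-1,-0.07,0,0,0,0],[-1,-0.07,0,0,0,0],[-1,-0.07,0,0,0,0],[-1,-0.07,0,0,0,0],[-1,-0.07,0,0,0,0],[-1,-0.07,0,0,0,0],[-1,-0.07,0,0,0,0],[-1,-0.07,0,0,0,0],[-1,-0.07,0,0,0,0]]]}'|egrep eef; python3 -m pendant '{"motion":[[[-1,-0.07,0,0,0,0],[-0.35,0,0,0,0,0.5],[0,0,0,0,0,1],[0,0,0,0,0,1],[0,0,0,0,0,1],[0,0,0,0,0,1],[0,0,0,0,0,1],[0,0,0,0,0,1],[0,0,0,0,0,1],[0,0,0,0,0,1],[0,0,0,0,0,0.6],[0,0,0,0,0,0]]]}'|egrep eef;  python3 go.py 0.5245 -0.320 0.066 0.14; python3 - <<'E'
from rig import imaging
import cv2,numpy as np
for n in("scene","top"):
    s=imaging.snapshot(n); np.savez(f"pics/{n}3.npz",**s)
    if n=="scene": a=s["img"][180:280,150:350]
    else: b=s["img"][150:250,220:420]
f=lambda i:cv2.resize(i,(600,300),interpolation=cv2.INTER_CUBIC)
cv2.imwrite("pics/c3.png",np.vstack([f(a),f(b)])[:,:,::-1])
E
```

```text
eef_pos: [0.5286, -0.2821, 0.1535]
eef_pos: [0.5206, -0.3205, 0.1536]
t 14.05 pos [ 0.5206 -0.3205  0.1536] rot [-3.1403e+00  1.8000e-03  1.3980e-01] F [-0.1 -0.3 -0.2] gap 0.0851
shift [0.14 0.01 2.92] shift after turn [0.13 0.   2.92] turn [-0.01  0.01 -0.  ]
```

View pics/c3.png

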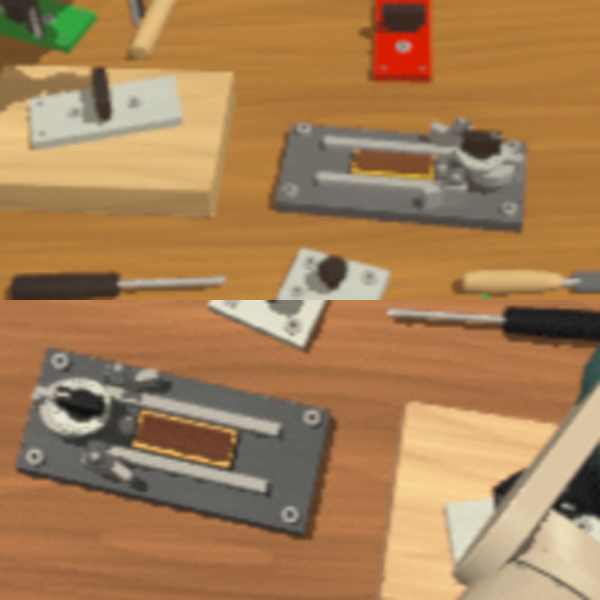

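The dial bar now lies along the jig axis with its line at the +x end. The rest of the bench is undisturbed. Grasping the plate.

```bash
python3 -m pendant '{"motion":[[[0.13,0,0.5,0,0,0],[0,0,0.7,0,0,0],[0,0,0.7,0,0,0],[0,0,0.6,0,0,0],[0,0,0.35,0,0,0],[0,0,0,0,0,0]]]}' 0| egrep "eef|contact|gap"; python3 -m pendant '{"motion":[[[0,0,0,0,0,0],[0,0,0,0,0,0],[0,0,0,0,0,0],[0,0,0,0,0,0],[0,0,0,0,0,0],[0,0,0,0,0,0],[0,0,0,0,0,0],[0,0,0,0,0,0]]]}' 1 80; python3 go.py 0.5245 -0.320 0.066 0.14
```

```text
eef_pos: [0.5246, -0.3188, 0.0666]
contact_force: [-0.3, 0.5, -0.6]
finger_gap: 0.0851
t: 15.55
eef_pos: [0.526, -0.3198, 0.0701]
tcp_rot: [3.141, -0.001, 0.141]
contact_force: [-0.1, 0.4, 5.4]
finger_gap: 0.0149
gripper_force: 80.1
t 15.55 pos [ 0.526  -0.3198  0.0701] rot [ 3.1406e+00 -1.0000e-03  1.4120e-01] F [-0.1  0.4  5.4] gap 0.0149
shift [-0.05  0.    0.14] shift after turn [-0.05  0.    0.14] turn [ 0.01 -0.01  0.01]
```

```bash
python3 -m pendant '{"motion":[[[0,0,-0.2,0,0,0],[0,0,-0.4,0,0,0],[0,0,-0.4,0,0,0],[0,0,-0.4,0,0,0],[0,0,-0.4,0,0,0],[0,0,0,0,0,0],[0,0,0,0,0,0]]]}' ; python3 go.py 0.5856 -0.081 0.11 -0.171; python3 - <<'E'
from rig import imaging
import cv2,numpy as np
for n in("scene","top"):
    s=imaging.snapshot(n); np.savez(f"pics/{n}4.npz",**s)
    if n=="scene": a=s["img"][160:260,130:250]
    else: b=s["img"][170:270,340:460]
f=lambda i:cv2.resize(i,(400,333),interpolation=cv2.INTER_CUBIC)
cv2.imwrite("pics/c4.png",np.hstack([f(a),f(b)])[:,:,::-1])
E
```

```text
t: 16.25
eef_pos: [0.5257, -0.3196, 0.1236]
tcp_rot: [3.141, -0.0, 0.141]
contact_force: [-0.5, 0.6, -3.2]
finger_gap: 0.0146
gripper_force: 79.2
t 16.25 pos [ 0.5257 -0.3196  0.1236] rot [ 3.1411e+00 -4.0000e-04  1.4110e-01] F [-0.5  0.6 -3.2] gap 0.0146
shift [ 3.1  -7.59  0.45] shift after turn [ 0.62 -8.18  0.45] turn [ 0.   -0.    2.23]
```

View pics/c4.png

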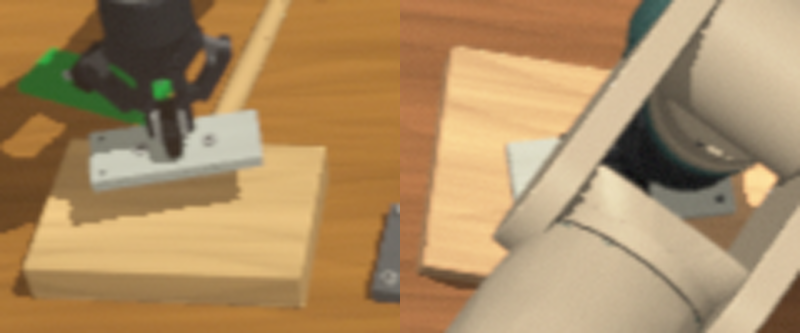

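The scene view shows the plate hanging level in the grip, 50 mm above the block, with the nose bush at about (192.7, 202). I've used all ten views, so I'll check height with numbers from here. Next is the move over the jig's entry side.

```bash
python3 - <<'E'
from h import *
S=load("scene4")
def pj(v,X): p=np.linalg.inv(v[2])@[*X,1]; p=v[1]@p[:3]; return (p[:2]/p[2]).round(1)
z=lambda p:np.clip(np.median(p.mean(2))-p.mean(2)-12,0,None)
print("bush",blob(S,192.7,202,2,z),[pj(S,(.5217,-.2911,h)) for h in(.108,.1125,.117)])
E
python3 -m pendant '{"motion":[[[0.2,-0.5,0,0,0,0.23],[0.3,-0.75,0,0,0,0.25],[0.3,-0.75,0,0,0,0.25],[0.3,-0.75,0,0,0,0.25],[0.3,-0.75,0,0,0,0.25],[0.3,-0.75,0,0,0,0.25],[0.2,-0.8,0,0,0,0.25],[0.2,-0.8,0,0,0,0.25],[0.2,-0.8,0,0,0,0.25],[0,-0.8,0,0,0,0],[0,0,0,0,0,0],[0,0,0,0,0,0]]]}' ; python3 go.py 0.5856 -0.081 0.065 -0.171
```

```text
bush [192.15811966 201.66666667] [array([191.8, 202.9]), array([191.6, 201.8]), array([191.4, 200.7])]
t: 17.55
eef_pos: [0.5988, -0.096, 0.1225]
tcp_rot: [3.141, 0.001, -0.169]
contact_force: [-0.6, 0.1, -2.6]
finger_gap: 0.0144
gripper_force: 79.0
t 17.55 pos [ 0.5988 -0.096   0.1225] rot [ 3.1413e+00  1.3000e-03 -1.6920e-01] F [-0.6  0.1 -2.6] gap 0.0144
shift [-0.52 -0.42  1.92] shift after turn [-0.52 -0.42  1.92] turn [0.   0.01 0.01]
```

```bash
python3 -m pendant '{"motion":[[[-0.26,-0.21,0,0,0,0],[-0.26,-0.21,0.2,0,0,0],[0,0,0.4,0,0,0],[0,0,0.5,0,0,0],[0,0,0.45,0,0,0],[0,0,0.25,0,0,0],[0,0,0.12,0,0,0],[0,0,0,0,0,0],[0,0,0,0,0,0]]]}' ; python3 go.py 0.5856 -0.081 0.0625 -0.171;  python3 go.py 0.5951 -0.0263 0.0625 -0.171; python3 - <<'E'
from rig import imaging
import cv2,numpy as np
from h import *
s=imaging.snapshot("scene"); np.savez("pics/scene5.npz",**s); S=load("scene5")
white=lambda p:(p.min(2)>150)&(p.max(2)-p.min(2)<45)
m=roi(S,(215,195,90,60),white).astype(np.uint8)
n,l,st,ce=cv2.connectedComponentsWithStats(m); print([ (st[i].tolist()) for i in range(1,n) if st[i][4]>20])
h=cv2.convexHull(big(m)); print(cv2.approxPolyDP(h,2,True)[:,0].tolist())
def pj(v,X): p=np.linalg.inv(v[2])@[*X,1]; p=v[1]@p[:3]; return (p[:2]/p[2]).round(1)
from rig import state
q=state()["eef_pos"];u=np.array([.17,.985]);w=np.array([-.985,.17])
print("expect nose corners",[pj(S,(*(q[:2]+.075*u+k*.032*w),q[2]-.013)) for k in(-1,1)],"tail",[pj(S,(*(q[:2]-.075*u+k*.032*w),q[2]-.013)) for k in(-1,1)])
E
```

```text
t: 18.45
eef_pos: [0.5863, -0.0814, 0.0662]
tcp_rot: [3.141, -0.001, -0.17]
contact_force: [-1.3, 0.2, -3.1]
finger_gap: 0.0148
gripper_force: 79.1
t 18.45 pos [ 0.5863 -0.0814  0.0662] rot [ 3.1415e+00 -1.0000e-03 -1.7040e-01] F [-1.3  0.2 -3.1] gap 0.0148
shift [-0.03 -0.01  0.12] shift after turn [-0.03 -0.01  0.12] turn [ 0.   -0.01  0.  ]
t 18.45 pos [ 0.5863 -0.0814  0.0662] rot [ 3.1415e+00 -1.0000e-03 -1.7040e-01] F [-1.3  0.2 -3.1] gap 0.0148
shift [-0.02 -1.86  0.12] shift after turn [-0.02 -1.86  0.12] turn [ 0.   -0.01  0.  ]
[[237, 221, 64, 16, 452], [285, 240, 11, 4, 24]]
[[300, 229], [286, 236], [237, 232], [270, 221], [285, 221]]
expect nose corners [array([286.3, 237.5]), array([288.2, 222. ])] tail [array([236.3, 233.5]), array([239.9, 218.2])]
```

```bash
python3 -m pendant '{"motion":[[[0,0,0.12,0,0,0],[0,-0.1,0,0,0,0],[0,-0.2,0,0,0,0],[0,-0.2,0,0,0,0],[0,-0.2,0,0,0,0],[0,-0.2,0,0,0,0],[0,-0.1,0,0,0,0],[0,0,0,0,0,0]]]}' ; python3 -m pendant '{"motion":[[[0,-0.12,0,0,0,0],[0,-0.12,0,0,0,0],[0,-0.12,0,0,0,0],[0,-0.12,0,0,0,0],[0,0,0,0,0,0]]]}'; python3 go.py 0.5951 -0.0263 0.0625 -0.171
```

```text
t: 19.3
eef_pos: [0.5911, -0.0512, 0.0621]
tcp_rot: [3.142, -0.0, -0.17]
contact_force: [0.3, 0.2, -3.1]
finger_gap: 0.0143
gripper_force: 79.1
t: 19.8
eef_pos: [0.5935, -0.037, 0.0621]
tcp_rot: [-3.142, -0.0, -0.17]
contact_force: [-0.4, 0.8, -2.9]
finger_gap: 0.0146
gripper_force: 79.1
t 19.8 pos [ 0.5935 -0.037   0.0621] rot [-3.1416 -0.     -0.1697] F [-0.4  0.8 -2.9] gap 0.0146
shift [-0.01 -0.36 -0.01] shift after turn [-0.01 -0.36 -0.01] turn [-0.   -0.    0.01]
```

No side force so far; nose is under the keepers. Now the last 11 mm, in small steps.

```bash
for i in 1 2 3; do python3 -m pendant '{"motion":[[[0,-0.07,0,0,0,0],[0,-0.06,0,0,0,0]]]}' | egrep "eef|rot|contact"|tr '\n' ' ';echo; done; python3 go.py 0.5951 -0.0263 0.0625 -0.171
```

```text
eef_pos: [0.5941, -0.0337, 0.0621] tcp_rot: [3.141, -0.0, -0.171] contact_force: [-0.7, -0.6, -2.8] 
eef_pos: [0.5948, -0.0297, 0.0621] tcp_rot: [3.142, 0.0, -0.17] contact_force: [-0.1, -0.3, -3.8] 
eef_pos: [0.5954, -0.0262, 0.0621] tcp_rot: [3.141, -0.0, -0.17] contact_force: [-1.6, -6.5, -0.4] 
t 20.4 pos [ 0.5954 -0.0262  0.0621] rot [ 3.1408 -0.     -0.1703] F [-1.6 -6.5 -0.4] gap 0.0143
shift [-0.01  0.01 -0.01] shift after turn [-0.01  0.01 -0.01] turn [ 0.01 -0.    0.01]
```

End stop touched exactly where predicted. Now lowering.

```bash
python3 -m pendant '{"motion":[[[0,0.03,0.05,0,0,0],[0,0,0.06,0,0,0],[0,0,0,0,0,0]]]}' | egrep "eef|rot|contact"|tr '\n' ' ';echo; for i in 1 2 3 ; do python3 -m pendant '{"motion":[[[0,0,0.06,0,0,0],[0,0,0,0,0,0]]]}' | egrep "eef|rot|contact"|tr '\n' ' ';echo; done
```

```text
eef_pos: [0.595, -0.0268, 0.0583] tcp_rot: [-3.142, 0.001, -0.17] contact_force: [0.7, -0.4, -3.2] 
eef_pos: [0.5954, -0.0269, 0.0572] tcp_rot: [-3.142, -0.001, -0.17] contact_force: [0.2, 0.4, -2.8] 
eef_pos: [0.5956, -0.0269, 0.0566] tcp_rot: [3.142, -0.001, -0.17] contact_force: [-4.4, 0.2, 8.3] 
eef_pos: [0.5956, -0.0269, 0.0552] tcp_rot: [3.142, -0.001, -0.17] contact_force: [-5.4, 0.7, 8.2]
```

The socket is over the pin and the nest spring is taking load (about 8 N). Pressing on to the rails.

```bash
for i in 1 2 3 4; do python3 -m pendant '{"motion":[[[0,0,0.04,0,0,0],[0,0,0,0,0,0]]]}' | egrep "eef|rot|contact"|tr '\n' ' ';echo; done
```

```text
eef_pos: [0.5957, -0.0269, 0.0543] tcp_rot: [3.142, -0.001, -0.17] contact_force: [-6.2, 2.0, 11.4] 
eef_pos: [0.5957, -0.0269, 0.0533] tcp_rot: [3.142, -0.001, -0.17] contact_force: [-6.6, 0.2, 12.1] 
eef_pos: [0.5957, -0.0269, 0.0532] tcp_rot: [3.142, -0.001, -0.17] contact_force: [-10.6, 2.0, 18.3] 
eef_pos: [0.5957, -0.0269, 0.0531] tcp_rot: [3.141, -0.002, -0.17] contact_force: [-14.6, 1.9, 23.4]
```

```bash
python3 -m pendant '{"motion":[[[0,0,0.02,0,0,0],[0,0,0,0,0,0],[0,0,0,0,0,0],[0,0,0,0,0,0],[0,0,0,0,0,0]]]}'; python3 - <<'E'
from rig import imaging
from h import *
s=imaging.snapshot("scene"); np.savez("pics/scene6.npz",**s)
for n in("scene3","scene6"):
    k=big(roi(load(n),(298,212,28,26),lambda p:p.max(2)<75)); print(n,cv2.minAreaRect(k),cv2.boundingRect(k))
E
```

```text
t: 22.6
eef_pos: [0.5957, -0.0269, 0.0531]
tcp_rot: [3.141, -0.002, -0.17]
contact_force: [-17.9, 1.2, 27.2]
finger_gap: 0.0145
gripper_force: 83.5
scene3 ((309.25, 227.75001525878906), (12.33288288116455, 7.589465618133545), 18.434947967529297) (304, 224, 13, 9)
scene6 ((309.25, 227.75001525878906), (12.33288288116455, 7.589465618133545), 18.434947967529297) (304, 224, 13, 9)
```

The dial is unchanged since I zeroed it, and the plate sits on the rails, pressed and still. Handing in.

```bash
python3 -c "
from rig import env; print(env.close_job())"
```

```text
the job is handed in; nothing more can be done
None
```

I turned the dial back to its zero stop, slid the plate under the keepers onto the pin, and handed in with it pressed flat on the rails at about 27 N; the hand-in returned no verdict.

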